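Stand the heat-spreader plate against the rail on the amplifier chassis

ROBOT

A 7-joint arm with a two-finger parallel gripper is mounted at the origin on the work surface. World frame = base frame: x ahead of the robot, y to its left, z up, the work surface at z = 0. Lengths are in m, angles in rad, forces in N, time in s.
With the tool pointing down it reaches from about 0.425 to 0.875 m from the base axis. Payload 4.7 kg.
Tool frame: the origin (TCP) lies at the very end of the fingers, on their centre line; the grasp point (between the pads) lies 19 mm behind it (ctrl.grasp_offset is the distance from the TCP to the grasp point, in m); z points along the fingers, y is the direction in which the jaws open and shut (so a half turn about z gives the same grasp; the last joint's range is limited). The gripper opens to 87 mm and grips with 3 to 60 N. Pads are 19 mm wide; open, the fingers measure 117 mm over their backs; the gripper's body (75 mm by 190 mm) begins 51 mm behind the grasp point.
Start: joints at [-1.253, 0.321, -0.07, 1.45, 0.023, 1.371, -0.057], TCP at [0.194, 0.62, 0.223] pointing down, gripper open.
Joint ranges: [-2.86, 2.86], [-0.3, 2.09], [-1.38, 1.24], [0.06, 2.45], [-1.56, 4.7], [0.09, 2.05], [-2.69, 2.69]. Speed limits (rad/s): [2.57, 2.57, 3.14, 3.14, 3.14, 3.14, 3.14].

INTERFACE

Orientations are given as a rotation vector (axis times angle).
In Python, from bench import ctrl gives the robot as it stands.
- The arm moves only by the shell command python3 -m creep 'ROWS' [FORCE]. ROWS is JSON, a list that holds one entry, the list of rows, each a list of 7 numbers: the opening, from 0 (shut) to 1 (fully open), then the shift along the tool's x, y, z in mm, then the turn, a rotation vector about the tool's x, y, z in rad. In form: [[[grip, dx, dy, dz, rx, ry, rz], ...]]. A call has 1 to 5 rows; each row is the pose to reach, as a shift and turn from the pose commanded when the call began, along the tool's axes at that moment; what a row does not reach only later rows make up. A row lasts 1/10 s, in which the tool goes at most 50 mm and 8.59 degrees, less where a joint would pass 70% of its speed; a pose out of reach is approached as far as the arm can. A call with a gripper value outside its range is refused whole. The fingers move at their own pace and stop on an object; FORCE is the grip in N (left out, the last holds). Time passes only in rows, so rows that repeat a pose let the fingers close. It gives the time, the measured TCP pose, the force and the opening at its end, in the units of the state.
- ctrl.get_state(): the state, without advancing time (a new reading comes with each control period).
- ctrl.get_image(name): name is "side" or "top" or "wrist"; returns the picture (400x640x3 uint8, red, green, blue); there is no depth.
- ctrl.camera_params(name): a dict with "K" (3x3 intrinsics, pixels), "pose" (4x4, takes a point from camera to world coordinates). Camera axes: x right, y down, z forward; pixel columns grow to the right and rows downward; lengths in m; the calibration is good to about 2 mm. A picture is of the moment at which its call begins: read the wrist's pose just before it. camera_params takes no time and is no camera call; for the wrist camera it gives the pose at the moment of the call.
- ctrl.close_job(): hands the job in, once; it reports no verdict.
The state is a dict: "time": time; "joint_positions": joint angles; "qd": joint speeds; "joint_torque": joint torques, N m; "position": TCP position; "tool_rot": TCP orientation; "ft_force": force on the tool from outside, world axes, zero at the start; "torque": the same for the moment, N m; "grip_width": opening from 0.0 (shut) to 1.0 (fully open).
Only numpy, scipy, OpenCV 4.12 (cv2) and the standard library are available. Lean on these libraries where they do the work, as an engineer would, in place of code of your own. Each camera call takes 0.05 s, during which the arm holds its last target. There are 200 camera calls.

TASK

Take the aluminium plate off the sloped stand, stand it upright on its thin plain edge (orange end up) on the amplifier chassis, between the two white marks, and push it gently but definitely home against the brass rail. Leave it standing there by itself with its face flush against the side of the rail that has the marks, and do not disturb the glass valves or anything else on the bench.

Things in the scene. Friction and masses are not known exactly. Their poses are not given: they have to be found in the camera images.
- plate: Loose aluminium plate with dark dots, 100 x 60 x 12 mm, 0.14 to 0.28 kg. Origin at its centre; x along the 100 mm towards the orange-painted end, y along the 60 mm, z through the 12 mm. Starts on the sloped stand, inclined 30 deg, orange end uppermost, both sides (+y, -y) free to grip. Standing = x axis up, on the plain 60 x 12 mm edge; stands by itself but topples at about 7 deg.
- stand: Fixed wooden stand, base 130 x 100 x 12 mm, origin under the base's centre, z up. A board 38 mm wide above the base carries the plate and rises towards the stand's +x at 30 deg, with a lip 7 mm high at its low end. The plate's orange end starts about 90 mm above the table. Nothing stands within 85 mm of the plate's middle on either side.
- chassis: Fixed dark grey chassis, 240 (x) x 300 (y) x 50 mm high, origin under its centre, z up. On its flat top (the deck, z = 50 mm): the brass rail, two painted white lines along x at y = +44 and -44 mm (the marks), a transformer 55 mm high at x, y = (78, -92), a can 78 mm high at (82, 0), and glass valves. The deck on the rail's -x side is clear but for a loose knob at a corner.
- rail: Rigid brass bar fixed on the deck: 12 mm thick (x), 130 long (y), 35 high. Origin at the centre of its underside on the deck, z up. The plate goes against its -x face (plane x = -6 mm, the side with the marks); flush and standing, the plate's centre is at x = -12, z = +50 mm here. Marks at y = +44 and -44 mm. Press the plate home with 2 to 10 N, held for about half a second.
- valves: Three fragile glass valves on black bases fixed on the deck, 38 mm wide, 88 mm high above the deck. Origin on the deck at the chassis's centre, axes as the chassis's; they stand at x, y = (78, 62), (78, 118) and (18, 122) mm.
- spare_valve: Loose glass valve standing on the table beside the stand, 38 mm wide, 88 mm high; origin under its base. Leave alone.
- capacitor: Loose blue capacitor standing on the table beside the stand, 36 mm wide, 60 mm high; origin under its base. Leave alone.
- knob_loose: Loose black knob lying on a corner of the deck, 30 mm wide, 18 mm high; origin under its base. Leave alone.
- jar: Glass jar standing on the table, 60 mm wide, 75 mm high; origin under its base. Leave alone.
- spool: Copper-coloured spool standing on the table at the low end of the stand, 52 mm wide, 40 mm high; origin under its base. Leave alone.
Not all that is in view belongs to the job. There is more than one size of the plate; the job needs the middle-sized.

How it is judged:
On the way, in this order (a step that is already met when the one before it is completed fails the run):
1. the plate is carried off the stand in the gripper (contact force between the fingers and plate above 1 N and distance of plate from where it was at the start of the episode above 0.06 m), for 0.2 s.
2. the plate, upright with its plain edge on the deck, is pressed against the rail with at least 1.5 N (contact force between plate and rail above 1.5 N and angle between plate's own x axis and vertical below 0.1 rad and z of plate in the frame of rail below 0.052 m), for 0.2 s.
At the end, for the whole second after the job is handed in: Plate released and at rest on the deck, orange end up, upright within 0.04 rad, face parallel to the rail within 0.04 rad, its centre 10 to 14 mm from the rail's centre plane on the marked side (12 is flush) and within 14 mm of the rail's middle along it (angle between plate's own x axis and vertical below 0.04 rad and z of plate in the frame of rail between 0.048 and 0.052 m and x of plate in the frame of rail between -0.014 and -0.01 m and y of plate in the frame of rail between -0.014 and 0.014 m and angle between the z axis of plate and the x axis of rail, either way round below 0.04 rad and linear speed of plate below 0.03 m/s and contact force between each of the arm, the fingers and plate below 0.05 N); the robot touches nothing.
It fails at once if the plate strikes or is pressed on the chassis or rail with more than 40 N (contact force between plate and chassis above 40 N).
It fails at once if a glass valve on the chassis is struck (over 4 N) (contact force between anything else and valves above 4 N).
It fails at once if a loose bystander (spare valve, capacitor, knob, jar or spool) is moved more than 25 mm (distance of any of spare_valve, capacitor, knob_loose, jar, spool from where it was at the start of the episode above 0.025 m).
It also fails if it takes over 51 s, if anything falls off the work surface, if the arm or the gripper's body presses on something with over 40 N, if the wrist force passes 120 N, or if a joint passes its speed limit or range.

## Working session

There is one attempt and no reset: what is moved stays moved. The work goes in short steps, Python scripts to look and compute and a shell command to move; the robot and the scene stay as the last step left them, time stands still between calls to the robot, and variables do not carry over. Pictures are saved under pics/ and viewed, about 8 in all and at most 12, crops included, and the job is handed in when it is done.

```bash
ls; mkdir -p pics
python3 - <<'E'
from bench import ctrl
import cv2,numpy as np
np.set_printoptions(precision=4,suppress=True)
s=ctrl.get_state();print(s['time'],s['position'],s['tool_rot'],s['grip_width'],ctrl.grasp_offset)
for n in("side","top"):
    im=ctrl.get_image(n);cv2.imwrite(f"pics/{n}0.png",im[:,:,::-1]);p=ctrl.camera_params(n);print(n,p["K"],p["pose"])
E
```

```text
pics
0.0 [0.1943 0.6197 0.2215] [-0.4754 -3.1052  0.003 ] 0.9993244259360435 0.0187
side [[463.7588   0.     316.4138]
 [  0.     463.7588 203.8335]
 [  0.       0.       1.    ]] [[ 0.996  -0.0203  0.0867  0.4425]
 [-0.0857 -0.4826  0.8716 -0.915 ]
 [ 0.0242 -0.8756 -0.4824  0.6141]
 [ 0.      0.      0.      1.    ]]
top [[382.3425   0.     318.3277]
 [  0.     382.3425 192.7372]
 [  0.       0.       1.    ]] [[ 0.0064 -0.9824  0.1864  0.3462]
 [-1.     -0.0063  0.001   0.0331]
 [ 0.0002 -0.1864 -0.9825  1.2288]
 [ 0.      0.      0.      1.    ]]
```

View pics/top0.png

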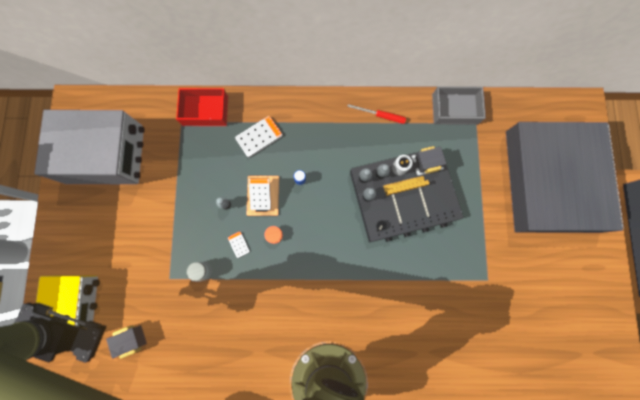

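View pics/side0.png

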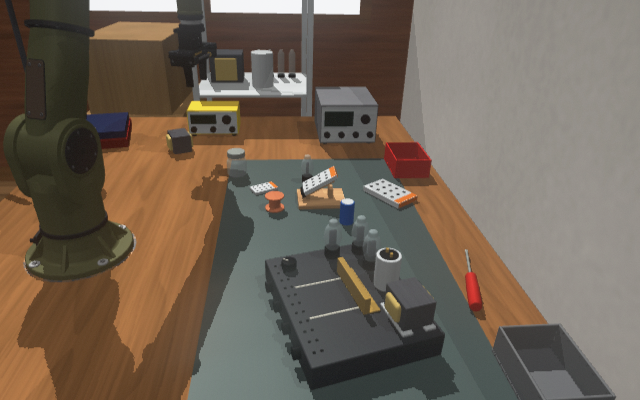

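Top view: up is +x and left is +y. Plate candidates in the top view are the large loose one at (259,136), the one on the stand at (261,194), and the small one at (238,244). By description I want the middle one, on the stand. The chassis is around (408,195) with the brass rail at (407,185). I'll check both in crops.

Run:
```python
import cv2,numpy as np
t=cv2.imread("pics/top0.png");s=cv2.imread("pics/side0.png")
a=cv2.resize(t[155:230,210:310],None,fx=4,fy=4,interpolation=cv2.INTER_CUBIC)   # 400x300
b=cv2.resize(s[150:225,260:360],None,fx=4,fy=4,interpolation=cv2.INTER_CUBIC)
c=cv2.resize(t[140:245,345:475],(396,320),interpolation=cv2.INTER_CUBIC)
cv2.imwrite("pics/c1.png",np.hstack([a,b]))
cv2.imwrite("pics/c2.png",cv2.resize(t[140:240,345:475],None,fx=6,fy=6,interpolation=cv2.INTER_CUBIC))
```

```text
(no output)
```

View pics/c1.png

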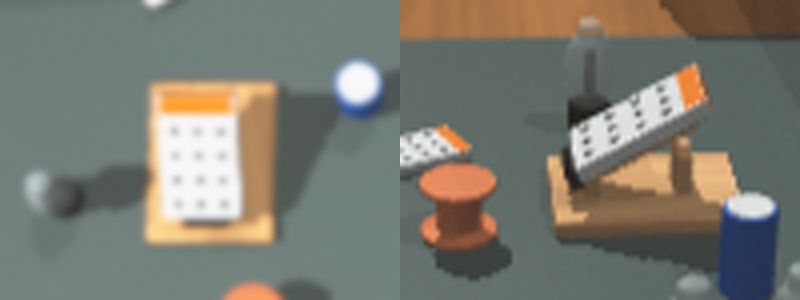

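View pics/c2.png

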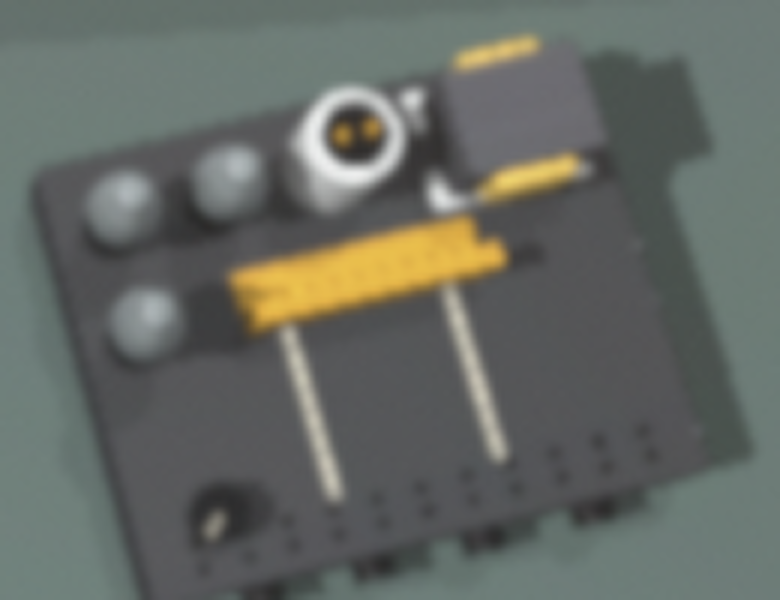

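Left crop: the plate on the stand has its orange end at (250–269,178) and its plain end at (250–270,209.5). The spare valve is to the left and the capacitor to the right. Right crop: marks, rail, valves and knob are where the description puts them.

```bash
cat > h.py <<'E'
import numpy as np,cv2,json
from scipy.optimize import least_squares
from bench import ctrl
np.set_printoptions(precision=4,suppress=True)
def onz(P,uv,z):
    d=P["pose"][:3,:3]@np.linalg.inv(P["K"])@[uv[0],uv[1],1];o=P["pose"][:3,3];return o+d*(z-o[2])/d[2]
def proj(P,X):
    X=np.atleast_2d(X);c=(X-P["pose"][:3,3])@P["pose"][:3,:3];return (c/c[:,2:])[:,:2]@np.array(P["K"])[:2,:2].T+np.array(P["K"])[:2,2]
def Rz(a):return np.array([[np.cos(a),-np.sin(a),0],[np.sin(a),np.cos(a),0],[0,0,1]])
def T(x,y,a,p):return np.atleast_2d(p)@Rz(a).T+[x,y,0]
E
python3 - <<'E'
from h import *
P=ctrl.camera_params("top");S=ctrl.camera_params("side")
P={k:np.array(v) for k,v in P.items()};S={k:np.array(v) for k,v in S.items()}
f=lambda u,v:(345+(u+.5)/6-.5,140+(v+.5)/6-.5)
for n,uv in dict(La=(288,330),Lb=(335,500),Ra=(448,288),Rb=(500,460),cTL=(38,180),cBR=(715,465),cBL=(150,606)).items(): print(n,onz(P,f(*uv),.05))
g=lambda u,v:(210+(u+.5)/4-.5,155+(v+.5)/4-.5)
print('plate');pl=[onz(P,g(*uv),z) for uv,z in [((160,92),.09),((236,93),.09),((160,217),.04),((240,219),.04)]]
for p in pl:print(p)
print('stand')
for uv in [(150,83),(277,83),(146,242),(273,242)]:print(onz(P,g(*uv),.012))
# side marks
for uv in [(295,287),(340,279),(310,318),(358,308)]:print('side',onz(S,uv,.05))
print('plate in side',proj(S,pl))
print('spool',onz(P,(273,235),.04),'cap',onz(P,(299.5,176.5),.06))
E
```

```text
La [ 0.5655 -0.1986  0.05  ]
Lb [ 0.4766 -0.2202  0.05  ]
Ra [ 0.5885 -0.2832  0.05  ]
Rb [ 0.4979 -0.3062  0.05  ]
cTL [ 0.6454 -0.0687  0.05  ]
cBR [ 0.496  -0.4172  0.05  ]
cBL [ 0.4216 -0.1238  0.05  ]
plate
[0.608  0.2444 0.09  ]
[0.6075 0.1863 0.09  ]
[0.5189 0.2496 0.04  ]
[0.5177 0.1868 0.04  ]
stand
[0.6334 0.2673 0.012 ]
[0.634  0.1636 0.012 ]
[0.5026 0.2651 0.012 ]
[0.5033 0.1634 0.012 ]
side [ 0.4751 -0.2202  0.05  ]
side [ 0.5639 -0.2007  0.05  ]
side [ 0.4974 -0.3059  0.05  ]
side [ 0.5854 -0.2854  0.05  ]
plate in side [[335.5686 166.0949]
 [338.0864 175.1291]
 [302.9763 182.0765]
 [303.9537 192.4314]]
spool [0.4376 0.1739 0.04  ] cap [0.6195 0.0936 0.06  ]
```

Top and side views agree to about 2 mm. The plate centre is near (0.566, 0.216, 0.06) with yaw about 0. The chassis yaw is about 0.247, and the foot of the rail's marked face is near (0.577, -0.241). Next I'll move above the plate and log states to learn the arm geometry.

```bash
cat >> h.py <<'E'
from scipy.spatial.transform import Rotation as Ro
def tool(yaw,th):
    c,s=np.cos(th),np.sin(th);return Rz(yaw)@np.array([[-c,0,s],[0,1,0],[-s,0,-c]])
def plan(p,yaw,th,ref=None):
    """shift (mm) and turn (rad) in tool axes from present measured pose (or ref) to TCP target"""
    s=ctrl.get_state();R0=Ro.from_rotvec(s["tool_rot"]).as_matrix();p0=np.array(s["position"])
    if ref: p0,R0=np.array(ref[0]),tool(*ref[1:])
    d=R0.T@(np.array(p)-p0)*1000;w=Ro.from_matrix(R0.T@tool(yaw,th)).as_rotvec()
    n=max(np.linalg.norm(d)/50,np.linalg.norm(w)/.15)
    print("t",round(s["time"],2),"pos",p0,"F",np.array(s["ft_force"]),"g",s["grip_width"]);print("shift",np.round(d,1),"turn",np.round(w,4),"rows",round(n,1))
    open("log.txt","a").write(json.dumps([list(map(float,s["joint_positions"])),list(map(float,s["position"])),list(map(float,s["tool_rot"]))])+"\n")
E
python3 -c "
from h import *
plan((.576,.217,.25),0.0,0)"
```

```text
t 0.1 pos [0.1943 0.6197 0.2215] F [ 0.0954  0.9653 -0.1702] g 0.9996396517338388
shift [-484.7 -270.2  -27.9] turn [-0.0018 -0.0002 -0.3037] rows 11.1
```

```bash
python3 -m creep '[[[1,-218,-122,-28,0,0,-0.15],[1,-218,-122,-28,0,0,-0.15],[1,-218,-122,-28,0,0,-0.15],[1,-218,-122,-28,0,0,-0.15],[1,-218,-122,-28,0,0,-0.15]]]' 40; python3 -c "
from h import *
plan((.576,.217,.25),0.0,0)"
```

```text
time: 0.6
position: [0.3661, 0.4377, 0.2503]
tool_rot: [-0.241, -3.132, 0.0]
ft_force: [0.3, 0.4, 0.2]
grip_width: 0.998
t 0.6 pos [0.3661 0.4377 0.2503] F [0.2945 0.4186 0.1821] g 0.9981766280347565
shift [-241.3 -186.     0.3] turn [-0.0003 -0.0002 -0.1537] rows 6.1
```

```bash
python3 -m creep '[[[1,-180,-140,0,0,0,-0.15],[1,-180,-140,0,0,0,-0.15],[1,-180,-140,0,0,0,-0.15],[1,-180,-140,0,0,0,-0.15],[1,-180,-140,0,0,0,-0.15]]]'
python3 - <<'E'
from h import *
plan((.576,.217,.25),0.0,0)
D=[json.loads(l) for l in open("log.txt")]
R=lambda a,x:Ro.from_euler(a,x).as_matrix()
def fk(q,g,sg):
    H,A,B,Dl,o=g; q=np.array(q)*sg
    M=R('z',q[0]+o);p=np.array([0,0,H]);M=M@R('y',q[1])@R('z',q[2]);p=p+M@[0,0,A]
    M=M@R('y',q[3])@R('z',q[4]);p=p+M@[0,0,B];M=M@R('y',q[5])@R('z',q[6]);p=p+M@[0,0,Dl];return p,M
import itertools
best=[]
for s in itertools.product([1,-1],repeat=4):
    sg=np.array([s[0],1,s[1],1,s[2],1,s[3]])
    r=least_squares(lambda g:np.concatenate([np.r_[fk(q,g,sg)[0]-p,.2*(fk(q,g,sg)[1][:,2]-Ro.from_rotvec(w).as_matrix()[:,2])] for q,p,w in D]),[.3,.45,.45,.3,0])
    best.append((r.cost,s,r.x))
for b in sorted(best,key=lambda b:b[0])[:4]:print(b)
for d in D:print(np.array(d[0]))
E
```

```text
time: 1.1
position: [0.524, 0.2692, 0.2501]
tool_rot: [0.013, 3.141, -0.003]
ft_force: [-0.2, 1.1, -0.3]
grip_width: 0.997
t 1.1 pos [0.524  0.2692 0.2501] F [-0.2478  1.0926 -0.3133] g 0.9973047366334723
shift [-52.5 -51.8   0.3] turn [-0.0018  0.0007 -0.0085] rows 1.5
(np.float64(4.073453463422899e-06), (-1, -1, -1, 1), array([ 0.5247,  0.4566,  0.5171,  0.6322, -0.0433]))
(np.float64(4.073453463422899e-06), (-1, -1, -1, -1), array([ 0.5247,  0.4566,  0.5171,  0.6322, -0.0433]))
(np.float64(0.00014517682192566022), (-1, -1, 1, 1), array([-0.0857,  0.4534,  0.5174,  0.0186, -0.0436]))
(np.float64(0.00014517682192566022), (-1, -1, 1, -1), array([-0.0857,  0.4534,  0.5174,  0.0186, -0.0436]))
[-1.2529  0.3218 -0.0701  1.4516  0.0226  1.3708 -0.0569]
[-0.9635  0.1397  0.0475  1.6151 -0.0067  1.3873  0.5018]
[-0.705   0.1778  0.2113  1.5763 -0.0358  1.3918  1.0716]
```

```bash
python3 -m creep '[[[1,-52,-52,0,0,0,0],[1,-52,-52,0,0,0.18,0],[1,-52,-52,0,0,0.36,0],[1,-52,-52,0,0,0.36,0],[1,-52,-52,0,0,0.36,0]]]'
cat > fit.py <<'E'
from h import *
D=[json.loads(l) for l in open("log.txt")]
R=lambda a,x:Ro.from_euler(a,x).as_matrix()
sg=np.array([-1,1,-1,1,-1,1,-1])
def fk(q,g):
    H,A,B,Dl,o,o3,e=g; q=np.array(q)*sg
    M=R('z',q[0]+o);p=np.array([0,0,H]);M=M@R('y',q[1])@R('z',q[2]+o3);p=p+M@[0,0,A]
    M=M@R('y',q[3])@R('z',q[4]+e);p=p+M@[0,0,B];M=M@R('y',q[5])@R('z',q[6]);p=p+M@[0,0,Dl];return p,M
def fit():
    return least_squares(lambda g:np.concatenate([np.r_[fk(q,g)[0]-p,.2*(fk(q,g)[1][:,2]-Ro.from_rotvec(w).as_matrix()[:,2])] for q,p,w in D]),[.3,.45,.45,.3,0,0,0])
def ik(g,p,Rt,q0):
    lo=np.array([-2.86,-.3,-1.38,.06,-1.56,.09,-2.69])+.03;hi=np.array([2.86,2.09,1.24,2.45,4.7,2.05,2.69])-.03
    return least_squares(lambda q:np.r_[fk(q,g)[0]-p,.3*Ro.from_matrix(Rt.T@fk(q,g)[1]).as_rotvec(),.0005*(q-q0)],np.clip(q0,lo+.01,hi-.01),bounds=(lo,hi))
E
python3 - <<'E'
from h import *
p=ctrl.camera_params("wrist");s=ctrl.get_state()
im=ctrl.get_image("wrist");cv2.imwrite("pics/w1.png",im[:,:,::-1]);json.dump({k:np.array(v).tolist() for k,v in p.items()},open("w1.json","w"))
plan((.576,.217,.25),0.0,-.35)
from fit import *
r=fit();g=r.x;print(r.cost,g)
for q,pp,w in D:print(fk(q,g)[0]-pp, Ro.from_matrix(Ro.from_rotvec(w).as_matrix().T@fk(q,g)[1]).as_rotvec())
E
```

```text
time: 1.6
position: [0.5744, 0.2202, 0.2466]
tool_rot: [-0.01, -2.777, 0.003]
ft_force: [-0.2, -0.6, -0.7]
grip_width: 1.001
t 1.65 pos [0.5738 0.2209 0.2481] F [-0.9981  0.9786  0.5302] g 0.9981718584066874
shift [-1.5 -3.9 -2.5] turn [ 0.     -0.0121 -0.0053] rows 0.1
6.112082938988647e-06 [ 0.2538  0.4582  0.5166  0.3632 -0.0174 -0.0285  0.0033]
[ 0.0013  0.0002 -0.    ] [ 0.0047 -0.0042 -1.5257]
[-0.0007  0.0017 -0.0003] [ 0.0006 -0.0005 -1.5245]
[-0.0014 -0.0004 -0.0001] [ 0.002  -0.0006 -1.5247]
[ 0.0001 -0.0003  0.0004] [-0.0004 -0.0098 -1.5277]
```

View pics/w1.png

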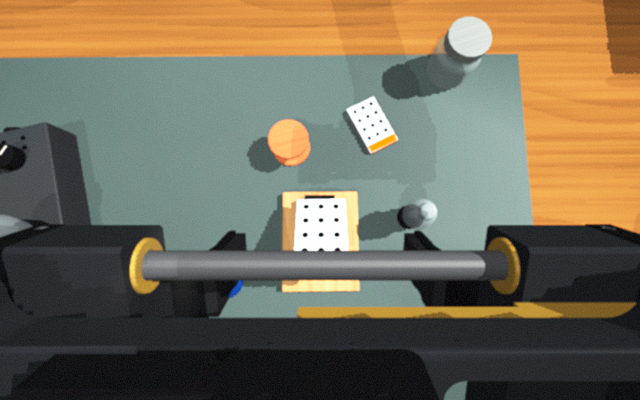

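Wrist view: plate seen below, with its dot columns at u≈306, 321.5 and 337 (rows 206 to 250). The small plate is at (372,125), the spool at (290,138) and the spare valve at (417,214), all clear of the fingers. Now I'll check reachability of the final tilt and refine the plate.

Run:
```python
from fit import *
P={k:np.array(v) for k,v in json.load(open("w1.json")).items()}
n=np.array([-.5,0,.866]);c=np.array([.563,.217,.065])
for uv in [(306,207),(321,206.5),(337,206),(306,250),(321.5,250),(337,250),(304,197),(344,197)]:
    d=P["pose"][:3,:3]@np.linalg.inv(P["K"])@[*uv,1];o=P["pose"][:3,3];print(uv,o+d*(n@(c-o))/(n@d))
g=fit().x
def run(p,yaw,th,q0):
    Rt=tool(yaw,th)@R('z',-1.5255);r=ik(g,p,Rt,q0);return r
q0=np.array(D[-1][0])
ya=.247;foot=np.array([.577,-.241,.05])
for th in np.radians([10,20,30,40,50,60]):
    gp=foot+Rz(ya)@[-.006-.0,0,.06]; p=gp+tool(ya,th)[:,2]*.0187
    r=run(p,ya,th,np.array([-.1,.2,.2,1.6,0,1.3,2.2]));e=fk(r.x,g)
    p2=gp-tool(ya,th)[:,2]*.09+[0,0,.05];r2=run(p2,ya,th,r.x)
    print(np.degrees(th),r.x,np.linalg.norm(e[0]-p),np.linalg.norm(fk(r2.x,g)[0]-p2), r2.cost)
```

```text
(306, 207) [0.5261 0.1974 0.0437]
(321, 206.5) [0.5256 0.2157 0.0434]
(337, 206) [0.5251 0.2352 0.0431]
(306, 250) [0.5774 0.1993 0.0733]
(321.5, 250) [0.5775 0.2164 0.0734]
(337, 250) [0.5776 0.2335 0.0734]
(304, 197) [0.5126 0.1944 0.0359]
(344, 197) [0.513  0.2443 0.0361]
10.0 [ 0.1615  0.278   0.299   1.8035 -0.2484  0.9582  2.3947] 3.7022641842460944e-07 2.2405065110989358e-07 1.7734918869962523e-08
20.0 [ 0.2144  0.2093  0.3054  1.9202 -0.4343  0.821   2.5915] 6.651369097918517e-07 2.637530265481846e-07 2.1063861202817048e-08
29.999999999999996 [ 1.2826  0.2092 -0.7704  2.0271 -0.4085  0.64    2.66  ] 5.974021402962802e-06 1.9864891371993796e-05 3.8344468285325895e-07
40.0 [ 1.8337  0.442  -1.3302  2.1206 -0.2587  0.4541  2.66  ] 4.578135528029135e-06 0.03526985653897282 0.0017052365129983705
50.0 [ 1.8571  0.6596 -1.35    2.1309 -0.1407  0.3437  2.66  ] 0.021774614124080695 0.05453086558985433 0.004526885222927941
59.99999999999999 [-0.7729 -0.27    1.21    2.2972 -0.5275  0.2671  2.66  ] 0.056002810002147754 0.03828035660461304 0.0056585245030976545
```

Run:
```python
from fit import *
g=fit().x
def run(p,yaw,th,q0):
    Rt=tool(yaw,th)@R('z',np.pi-1.5255);r=ik(g,p,Rt,q0);return r
ya=.247;foot=np.array([.577,-.241,.05])
for deg in [10,20,30,35,40,45,50,60]:
    th=np.radians(deg)
    gp=foot+Rz(ya)@[-.006-.0,0,.06]; p=gp+tool(ya,th)[:,2]*.0187
    r=run(p,ya,th,np.array([.2,.2,.2,1.7,0,1.,-.7]));e=fk(r.x,g)
    p2=gp-tool(ya,th)[:,2]*.09+[0,0,.05];r2=run(p2,ya,th,r.x)
    ti=th-np.radians(60);pg=np.array([.573,.2165,.066])+tool(0,ti)[:,2]*.0187
    r3=run(pg,0,ti,np.array([-.4,.2,.2,1.6,0,1.3,-1.9]))
    print(deg,r.x,r.cost<1e-5,r2.cost<1e-5,r2.x[5],"pick",r3.x,r3.cost<1e-5)
```

```text
10 [ 0.2541  0.2709  0.1922  1.8035 -0.2111  0.9529 -0.7745] True True 1.24615314490949 pick [-0.292   1.0213  0.0154  0.9597 -0.2364  2.0124 -1.855 ] True
20 [ 0.3237  0.203   0.1849  1.9202 -0.3994  0.8126 -0.5759] True True 1.1022899155058654 pick [-0.3207  0.883   0.0376  1.1182 -0.2099  1.8231 -1.8393] True
30 [ 0.3946  0.1619  0.1865  2.0271 -0.6755  0.7159 -0.2826] True True 0.9902831039529021 pick [-0.3556  0.7487  0.0586  1.2757 -0.1846  1.63   -1.837 ] True
35 [ 0.426   0.1536  0.1941  2.0758 -0.8456  0.6946 -0.1017] True True 0.9528694030562989 pick [-0.3752  0.6835  0.0686  1.3538 -0.1707  1.5319 -1.841 ] True
40 [ 0.4515  0.1547  0.2088  2.1206 -1.0271  0.6969  0.0921] True True 0.931344529493779 pick [-0.3962  0.6198  0.0779  1.4314 -0.1551  1.4328 -1.8489] True
45 [ 0.47    0.1661  0.2307  2.1609 -1.2075  0.725   0.2856] True True 0.9278301389494572 pick [-0.4184  0.5579  0.0865  1.5084 -0.1369  1.3326 -1.8612] True
50 [ 0.4831  0.1887  0.2573  2.1962 -1.3745  0.7785  0.4662] True True 0.9443589821964135 pick [-0.4417  0.4979  0.0942  1.5846 -0.1152  1.2313 -1.8786] True
60 [ 1.2734  0.284  -0.5028  2.2491 -1.53    0.767   0.7673] True True 1.0657312606780718 pick [-0.4913  0.3856  0.107   1.7343 -0.0561  1.0257 -1.9335] True
```

Forward tilt only fits with the tool half-turned, because of the last joint's range. I'll turn it about its axis by π, then pick at tilt about -25°, which gives a final tilt of about 35°.

```bash
R='[[[1,0,0,0,0,0,0.15],[1,0,0,0,0,0,0.3],[1,0,0,0,0,0,0.45],[1,0,0,0,0,0,0.6],[1,0,0,0,0,0,0.75]]]'
python3 -m creep '[[[1,0,0,0,0,0,0.15],[1,0,0,0,0,0,0.3],[1,0,0,0,0,0,0.45],[1,0,0,0,0,0,0.6],[1,0,0,0,0,0,0.75]]]' >/dev/null
python3 -m creep '[[[1,0,0,0,0,0,0.15],[1,0,0,0,0,0,0.3],[1,0,0,0,0,0,0.45],[1,0,0,0,0,0,0.6],[1,0,0,0,0,0,0.75]]]' >/dev/null
python3 -m creep '[[[1,0,0,0,0,0,0.15],[1,0,0,0,0,0,0.3],[1,0,0,0,0,0,0.45],[1,0,0,0,0,0,0.6],[1,0,0,0,0,0,0.75]]]' >/dev/null
python3 -m creep '[[[1,0,0,0,0,0,0.15],[1,0,0,0,0,0,0.3],[1,0,0,0,0,0,0.45],[1,0,0,0,0,0,0.6],[1,0,0,0,0,0,0.75]]]'
sed -i 's/return Rz(yaw)@np.array(\[\[-c,0,s\],\[0,1,0\],\[-s,0,-c\]\])/return Rz(yaw)@np.array([[c,0,s],[0,-1,0],[s,0,-c]])/' h.py
python3 - <<'E'
from h import *
th=np.radians(-25);z=tool(0,th)[:,2]
gp=np.array([.573,.2165,.0645])
plan(gp+z*.0187-z*.10,0,th);plan(gp+z*.0187,0,th)
print(ctrl.get_state()['joint_positions'])
E
```

```text
time: 3.65
position: [0.5725, 0.2223, 0.2517]
tool_rot: [-3.058, -0.204, 0.553]
ft_force: [0.1, -0.2, 1.0]
grip_width: 0.997
t 3.65 pos [0.5725 0.2223 0.2517] F [ 0.1478 -0.1977  1.0455] g 0.9969639446345606
shift [71.  15.8 94. ] turn [ 0.0016 -0.0784  0.1342] rows 2.4
t 3.65 pos [0.5725 0.2223 0.2517] F [ 0.1478 -0.1977  1.0455] g 0.9969639446345606
shift [ 63.2  15.1 193.7] turn [ 0.0016 -0.0784  0.1342] rows 4.1
[-0.8575  0.6218  0.8566  1.2132 -0.4858  1.8547 -1.5088]
```

```bash
python3 -m creep '[[[1,71,16,50,0,-0.078,0.134],[1,71,16,94,0,-0.078,0.134],[1,71,16,94,0,-0.078,0.134],[1,71,16,94,0,-0.078,0.134]]]'
python3 - <<'E'
from h import *
th=np.radians(-25);z=tool(0,th)[:,2]
gp=np.array([.573,.2165,.0645])
plan(gp+z*.0187,0,th)
E
```

```text
time: 4.05
position: [0.6057, 0.2161, 0.1334]
tool_rot: [3.061, 0.007, -0.69]
ft_force: [0.1, 0.2, -0.4]
grip_width: 0.999
t 4.05 pos [0.6057 0.2161 0.1334] F [ 0.1306  0.2255 -0.3897] g 0.9985307476197861
shift [ 0.2 -0.9 95. ] turn [0.0048 0.007  0.0037] rows 1.9
```

```bash
python3 -m creep '[[[1,0,-1,30,0,0.005,0.004],[1,0,-1,60,0,0.005,0.004],[1,0,-1,80,0,0.005,0.004],[1,0,-1,95,0,0.005,0.004],[1,0,-1,95,0,0.005,0.004]]]'
python3 - <<'E'
from h import *
th=np.radians(-25);z=tool(0,th)[:,2]
gp=np.array([.573,.2165,.0645])
plan(gp+z*.0187,0,th)
a=ctrl.get_image("side")[130:230,250:383,::-1];cv2.imwrite("pics/g1.png",cv2.resize(a,None,fx=6,fy=6,interpolation=cv2.INTER_CUBIC))
E
```

```text
time: 4.55
position: [0.5666, 0.2174, 0.0516]
tool_rot: [3.066, 0.004, -0.675]
ft_force: [-0.2, 0.2, 0.2]
grip_width: 1.001
t 4.55 pos [0.5666 0.2174 0.0516] F [-0.2048  0.1976  0.2496] g 1.0014830670817703
shift [0.3 0.9 4.3] turn [ 0.003  -0.0032  0.0018] rows 0.1
```

View pics/g1.png

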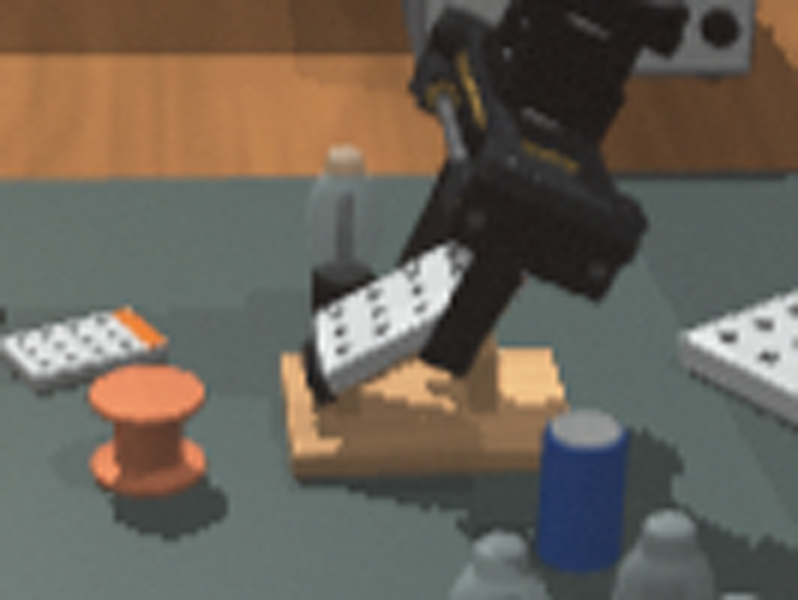

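The fingers straddle the plate a bit above its middle, finger at crop (465,330), and clear of the stand base and the valve. Closing.

```bash
python3 -m creep '[[[1,-4,1,3,0,0,0],[0,-4,1,3,0,0,0],[0,-4,1,3,0,0,0],[0,-4,1,3,0,0,0],[0,-4,1,3,0,0,0]]]' 40; python3 -m creep '[[[0,0,0,0,0,0,0],[0,0,0,0,0,0,0],[0,0,0,0,0,0,0]]]'
python3 - <<'E'
from h import *
th=np.radians(-25);s=ctrl.get_state();p=np.array(s["position"]);Rm=Ro.from_rotvec(s["tool_rot"]).as_matrix()
print("R",Rm,"grasp",p-Rm[:,2]*.0187)
plan(p+[-.02,0,.10],0,th)
E
```

```text
time: 5.1
position: [0.5632, 0.2151, 0.0499]
tool_rot: [3.065, 0.001, -0.673]
ft_force: [-0.6, -0.4, -0.3]
grip_width: 0.723
time: 5.4
position: [0.5629, 0.2151, 0.0498]
tool_rot: [3.064, 0.001, -0.673]
ft_force: [-0.3, -0.4, -0.2]
grip_width: 0.688
R [[ 0.9078  0.0017 -0.4193]
 [-0.0001 -1.     -0.0042]
 [-0.4193  0.0039 -0.9078]] grasp [0.5708 0.2152 0.0667]
t 5.4 pos [0.5629 0.2151 0.0498] F [-0.2678 -0.4382 -0.1788] g 0.6882055223221626
shift [-60.1   0.4 -82.4] turn [ 0.0042 -0.0037 -0.0001] rows 2.0
```

```bash
python3 -m creep '[[[0,-10,0,-22,0,0,0],[0,-25,0,-54,0,0,0],[0,-42,0,-91,0,0,0],[0,-60,0,-130,0,0,0],[0,-78,0,-168,0,0,0]]]'
python3 - <<'E'
from h import *
plan((.50,-.02,.25),.247,np.radians(35.2))
E
```

```text
time: 5.9
position: [0.5624, 0.2158, 0.2362]
tool_rot: [3.064, 0.001, -0.674]
ft_force: [1.4, 0.5, -1.5]
grip_width: 0.684
t 5.9 pos [0.5624 0.2158 0.2362] F [ 1.3964  0.5307 -1.543 ] g 0.6838414696075664
shift [-62.3 235.8  14.6] turn [ 0.0276  1.0422 -0.2556] rows 7.2
```

```bash
python3 -m creep '[[[0,-6,24,1,0.003,0.104,-0.026],[0,-12,47,3,0.006,0.208,-0.051],[0,-19,71,4,0.008,0.313,-0.077],[0,-25,94,6,0.011,0.417,-0.102],[0,-31,118,7,0.014,0.521,-0.128]]]'
python3 - <<'E'
from h import *
plan((.50,-.02,.25),.247,np.radians(35.2))
E
```

```text
time: 6.4
position: [0.5313, 0.0989, 0.2414]
tool_rot: [-3.101, -0.183, -0.117]
ft_force: [-2.6, -0.8, 1.5]
grip_width: 0.684
t 6.4 pos [0.5313 0.0989 0.2414] F [-2.5701 -0.7691  1.5365] g 0.6842144885399636
shift [-44.2 114.1 -15.3] turn [ 0.0164  0.5346 -0.1316] rows 3.7
```

```bash
python3 -m creep '[[[0,-9,23,-3,0.003,0.107,-0.026],[0,-18,46,-6,0.007,0.214,-0.053],[0,-26,68,-9,0.01,0.321,-0.079],[0,-35,91,-12,0.013,0.428,-0.105],[0,-44,114,-15,0.016,0.535,-0.132]]]'
python3 - <<'E'
from h import *
th=np.radians(35.2);ya=.247
gp=np.array([.577,-.241,.05])+Rz(ya)@[-.055,0,.19]
plan(gp+tool(ya,th)[:,2]*.0187,ya,th)
E
```

```text
time: 6.9
position: [0.5122, 0.0381, 0.2539]
tool_rot: [-2.99, -0.276, -0.494]
ft_force: [-0.8, 0.1, -1.6]
grip_width: 0.686
t 6.9 pos [0.5122 0.0381 0.2539] F [-0.8364  0.1279 -1.6481] g 0.6864052214827862
shift [-36.1 289.9  -2.1] turn [-0.036   0.2785 -0.0768] rows 5.8
```

```bash
python3 -m creep '[[[0,-5,35,0,-0.005,0.05,-0.01],[0,-10,70,0,-0.01,0.1,-0.02],[0,-14,105,-1,-0.015,0.14,-0.03],[0,-17,140,-1,-0.018,0.18,-0.04],[0,-20,170,-1,-0.02,0.22,-0.05]]]'
python3 - <<'E'
from h import *
th=np.radians(35.2);ya=.247
gp=np.array([.577,-.241,.05])+Rz(ya)@[-.055,0,.19]
plan(gp+tool(ya,th)[:,2]*.0187,ya,th);print(ctrl.get_state()['joint_positions'])
E
```

```text
time: 7.4
position: [0.5259, -0.135, 0.2364]
tool_rot: [-2.923, -0.322, -0.828]
ft_force: [0.3, 0.6, -2.5]
grip_width: 0.683
t 7.4 pos [ 0.5259 -0.135   0.2364] F [ 0.3294  0.5742 -2.4848] g 0.6830902174554186
shift [-20.1 116.   -2.2] turn [-0.0105  0.0588 -0.0313] rows 2.4
[-0.136  -0.2852  0.4881  2.1179 -0.2519  0.8353 -0.858 ]
```

```bash
python3 -m creep '[[[0,-7,38,0,-0.004,0.02,-0.01],[0,-14,76,-1,-0.007,0.04,-0.02],[0,-20,116,-2,-0.01,0.058,-0.031],[0,-20,116,-2,-0.01,0.058,-0.031],[0,-20,116,-2,-0.01,0.058,-0.031]]]'
python3 - <<'E'
from h import *
th=np.radians(35.2);ya=.247
gp=np.array([.577,-.241,.05])+Rz(ya)@[-.055,0,.19]
plan(gp+tool(ya,th)[:,2]*.0187,ya,th)
gp=np.array([.577,-.241,.05])+Rz(ya)@[-.040,0,.085]
plan(gp+tool(ya,th)[:,2]*.0187,ya,th);print(ctrl.get_state()['joint_positions'])
for n in("side","top"):cv2.imwrite(f"pics/{n}2.png",ctrl.get_image(n)[:,:,::-1])
s=cv2.imread("pics/side2.png")[150:380,230:470];cv2.imwrite("pics/s2c.png",cv2.resize(s,None,fx=2.5,fy=2.5,interpolation=cv2.INTER_CUBIC))
E
```

```text
time: 7.9
position: [0.5351, -0.249, 0.2243]
tool_rot: [-2.902, -0.362, -0.915]
ft_force: [-0.0, 0.7, -2.4]
grip_width: 0.692
t 7.9 pos [ 0.5351 -0.249   0.2243] F [-0.0072  0.6588 -2.4098] g 0.6923041299827928
shift [-1.1  2.5 -1.3] turn [-0.003   0.0032  0.0001] rows 0.1
t 7.9 pos [ 0.5351 -0.249   0.2243] F [-0.0072  0.6588 -2.4098] g 0.6923041299827928
shift [-49.1   2.7  93.3] turn [-0.003   0.0032  0.0001] rows 2.1
[-0.1747 -0.1379  0.809   2.0378 -0.4935  0.8609 -0.4119]
```

View pics/s2c.png

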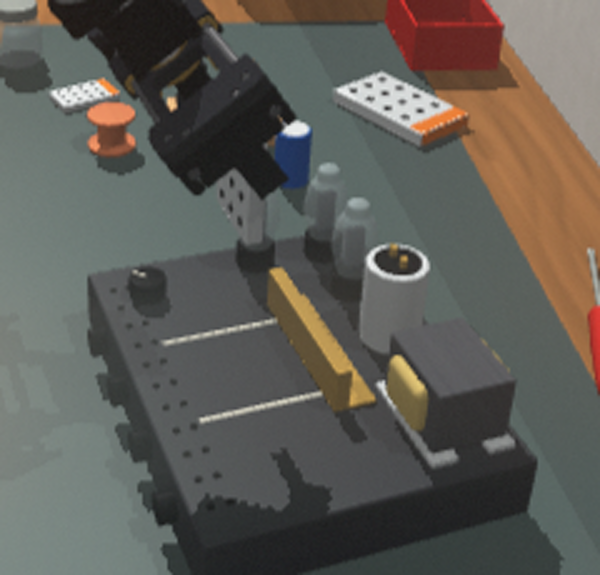

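The plate hangs upright with its plain edge down at crop (255,235). The marks meet the rail at side pixels (341,278) and (359,308), consistent with before. Lowering in front of the rail.

```bash
python3 -m creep '[[[0,-10,1,18,0,0,0],[0,-20,2,38,0,0.003,0],[0,-30,3,57,-0.002,0.003,0],[0,-40,3,76,-0.002,0.003,0],[0,-49,3,93,-0.002,0.003,0]]]'
python3 - <<'E'
from h import *
th=np.radians(35.2);ya=.247
gp=np.array([.576,-.242,.05])+Rz(ya)@[-.035,0,.068]
plan(gp+tool(ya,th)[:,2]*.0187,ya,th)
s=ctrl.get_image("side")[200:330,270:400,::-1];t=ctrl.get_image("top")[140:240,345:475,::-1]
cv2.imwrite("pics/p3.png",np.hstack([cv2.resize(s,(400,400),interpolation=cv2.INTER_CUBIC),cv2.resize(t,(400,400),interpolation=cv2.INTER_CUBIC)]))
E
```

```text
time: 8.5
position: [0.5504, -0.2451, 0.1202]
tool_rot: [-2.899, -0.369, -0.923]
ft_force: [0.7, -0.3, -2.2]
grip_width: 0.686
t 8.5 pos [ 0.5504 -0.2451  0.1202] F [ 0.6658 -0.2876 -2.1634] g 0.686180940390374
shift [-9.   3.2 15.1] turn [-0.0039 -0.0022  0.0048] rows 0.4
```

View pics/p3.png

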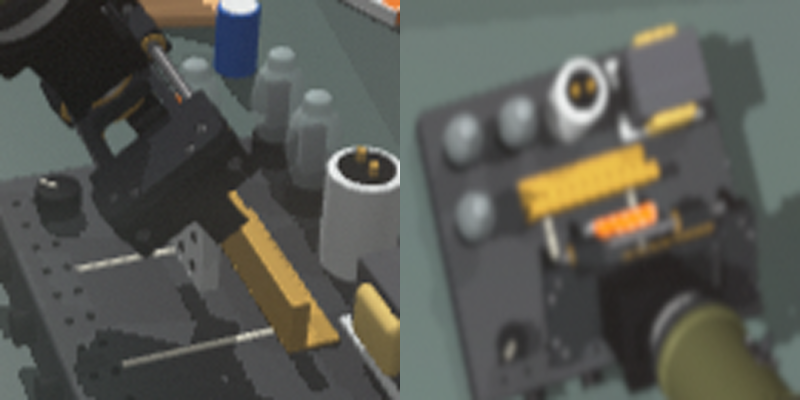

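Run:
```python
from h import *
P={k:np.array(v) for k,v in ctrl.camera_params("top").items()}
im=ctrl.get_image("top");hsv=cv2.cvtColor(im,cv2.COLOR_RGB2HSV)
sub=hsv[185:205,395:440];m=(sub[...,0]<14)&(sub[...,1]>140)&(sub[...,2]>150)
v,u=np.nonzero(m);u=u+395;v=v+185
X=np.array([onz(P,(a,b),.173) for a,b in zip(u,v)]);print(len(u),X.mean(0),u.min(),u.max(),v.min(),v.max())
r=cv2.minAreaRect(X[:,:2].astype(np.float32)*1000);print(r)
loc=(X-[.576,-.242,0])@Rz(.247);print("rail-frame",loc.min(0),loc.max(0),loc.mean(0))
# rail top face: brass pixels (hue ~20-28)
sub=hsv[165:200,378:435];m=(sub[...,0]>=15)&(sub[...,0]<30)&(sub[...,1]>140)&(sub[...,2]>110)
v,u=np.nonzero(m);u=u+378;v=v+165
X=np.array([onz(P,(a,b),.085) for a,b in zip(u,v)]);r=cv2.minAreaRect(X[:,:2].astype(np.float32)*1000);print("brass",len(u),r)
```

```text
36 [ 0.5409 -0.24    0.173 ] 409 427 191 199
((542.590576171875, -245.61131286621094), (13.685127258300781, 54.00109100341797), 14.480999946594238)
rail-frame [-0.0402 -0.0223  0.173 ] [-0.0263  0.0317  0.173 ] [-0.0336  0.0105  0.173 ]
brass 460 ((581.4549560546875, -250.94766235351562), (64.76215362548828, 162.97531127929688), 18.252517700195312)
```

Top view: orange end at rail-frame y of about +5 mm, and plate yaw 0.253, matching the rail's ~0.247. Lowering towards the deck in small steps.

```bash
python3 -m creep '[[[0,-5,2,8,-0.002,0,0],[0,-9,4,15,-0.002,0,0],[0,-9,4,15,-0.002,0,0],[0,-10,4,17,-0.002,0,0],[0,-11,4,18,-0.002,0,0]]]'; python3 -m creep '[[[0,-0.6,0,0.8,0,0,0],[0,-1.2,0,1.6,0,0,0],[0,-1.7,0,2.4,0,0,0]]]';python3 -m creep '[[[0,-0.6,0,0.8,0,0,0],[0,-1.2,0,1.6,0,0,0],[0,-1.2,0,1.6,0,0,0]]]'
```

```text
time: 9.15
position: [0.5531, -0.251, 0.1013]
tool_rot: [-2.902, -0.365, -0.927]
ft_force: [0.1, 0.0, -2.6]
grip_width: 0.684
time: 9.45
position: [0.5525, -0.2511, 0.0974]
tool_rot: [-2.903, -0.364, -0.925]
ft_force: [-0.6, -0.2, -2.4]
grip_width: 0.683
time: 9.75
position: [0.5528, -0.2512, 0.096]
tool_rot: [-2.902, -0.364, -0.926]
ft_force: [-1.3, 1.2, 2.7]
grip_width: 0.685
```

Contact with the deck: Fz rose about 5 N, and the grasp is 61 mm above the deck. I'll lift 0.7 mm and advance to the rail.

```bash
python3 -m creep '[[[0,0.4,0,-0.6,0,0,0],[0,4.4,0,2.3,0,0,0],[0,8.5,0,5.2,0,0,0],[0,12.6,0,8.1,0,0,0],[0,16.7,0,11,0,0,0]]]'; python3 -m creep '[[[0,0.8,0,0.6,0,0,0],[0,1.6,0,1.2,0,0,0],[0,1.6,0,1.2,0,0,0]]]';python3 - <<'E'
from h import *
s=ctrl.get_state();print(np.array(s["ft_force"])@Rz(.247),np.array(s["position"]))
a=ctrl.get_image("side")[200:330,270:400,::-1];t=ctrl.get_image("top")[150:215,370:455,::-1]
cv2.imwrite("pics/p4.png",np.hstack([cv2.resize(a,(400,400),interpolation=cv2.INTER_CUBIC),cv2.resize(t,(400,306),interpolation=cv2.INTER_CUBIC)[:306].copy() if 0 else cv2.copyMakeBorder(cv2.resize(t,(400,306),interpolation=cv2.INTER_CUBIC),0,94,0,0,0)]))
E
```

```text
time: 10.25
position: [0.5723, -0.2462, 0.096]
tool_rot: [-2.903, -0.364, -0.925]
ft_force: [-1.4, -0.9, 1.1]
grip_width: 0.683
time: 10.55
position: [0.5739, -0.2457, 0.096]
tool_rot: [-2.903, -0.364, -0.925]
ft_force: [-0.3, -0.7, 0.7]
grip_width: 0.688
[-0.5035 -0.6149  0.6628] [ 0.5739 -0.2457  0.096 ]
```

View pics/p4.png

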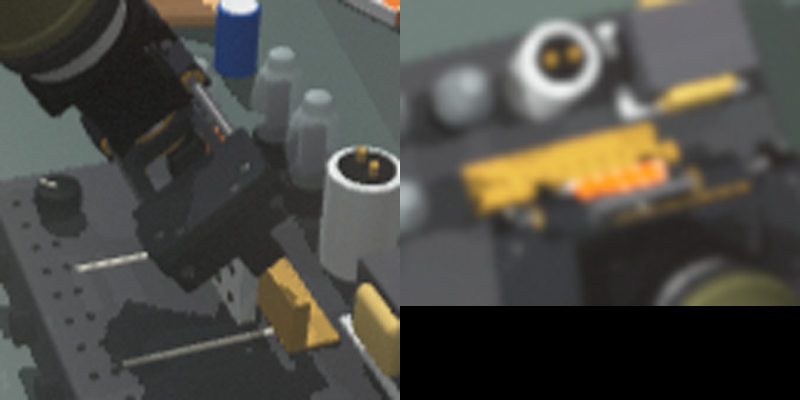

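The plate is close to the rail, at crop (235,290), upright, with the fingers above the rail. I'll creep on until contact.

```bash
python3 -m creep '[[[0,0.8,0,0.6,0,0,0],[0,1.6,0,1.2,0,0,0],[0,1.6,0,1.2,0,0,0]]]';python3 -m creep '[[[0,0.4,0,0.3,0,0,0],[0,0.8,0,0.6,0,0,0],[0,0.8,0,0.6,0,0,0]]]';python3 -m creep '[[[0,0.4,0,0.3,0,0,0],[0,0.8,0,0.6,0,0,0],[0,0.8,0,0.6,0,0,0]]]'
```

```text
time: 10.95
position: [0.5758, -0.2454, 0.096]
tool_rot: [-2.903, -0.364, -0.925]
ft_force: [-1.8, -0.9, 2.9]
grip_width: 0.686
time: 11.25
position: [0.5767, -0.2452, 0.096]
tool_rot: [-2.903, -0.364, -0.925]
ft_force: [-3.2, -1.6, 2.2]
grip_width: 0.688
time: 11.55
position: [0.5778, -0.245, 0.096]
tool_rot: [-2.903, -0.364, -0.925]
ft_force: [-2.4, -0.3, 3.6]
grip_width: 0.688
```

```bash
python3 -m creep '[[[0,0.4,0,0.3,0,0,0],[0,0.8,0,0.6,0,0,0],[0,0.8,0,0.6,0,0,0]]]';python3 -m creep '[[[0,0.4,0,0.3,0,0,0],[0,0.8,0,0.6,0,0,0],[0,0.8,0,0.6,0,0,0]]]'
```

```text
time: 11.85
position: [0.5787, -0.2447, 0.096]
tool_rot: [-2.903, -0.364, -0.925]
ft_force: [-2.7, -0.8, 4.9]
grip_width: 0.681
time: 12.15
position: [0.5797, -0.2445, 0.096]
tool_rot: [-2.903, -0.364, -0.925]
ft_force: [-3.7, -0.1, 4.6]
grip_width: 0.685
```

```bash
python3 -m creep '[[[0,0.4,0,0.3,0,0,0],[0,0.8,0,0.6,0,0,0],[0,0.8,0,0.6,0,0,0]]]';python3 -m creep '[[[0,0.4,0,0.3,0,0,0],[0,0.8,0,0.6,0,0,0],[0,0.8,0,0.6,0,0,0]]]'
python3 - <<'E'
from h import *
F=[]
for i in range(2):
    a=ctrl.get_image("side");s=ctrl.get_state();F.append(np.r_[np.array(s["ft_force"])@Rz(.247),s["torque"]])
print(np.array(F),s["position"])
a=a[200:330,270:400,::-1];t=ctrl.get_image("top")[150:215,370:455,::-1]
cv2.imwrite("pics/p5.png",cv2.resize(a[55:130,50:130],None,fx=7,fy=7,interpolation=cv2.INTER_CUBIC))
E
```

```text
time: 12.45
position: [0.5803, -0.2443, 0.0959]
tool_rot: [-2.903, -0.363, -0.925]
ft_force: [-5.7, -0.9, 7.4]
grip_width: 0.684
time: 12.75
position: [0.5804, -0.2443, 0.0959]
tool_rot: [-2.902, -0.363, -0.924]
ft_force: [-12.8, -0.3, 12.8]
grip_width: 0.682
[[-11.8025   3.715   11.9931   0.1491   1.695    0.3384]
 [-11.6759   3.3122  12.7029   0.1183   1.6743   0.3016]] [ 0.5804 -0.2443  0.0959]
```

View pics/p5.png

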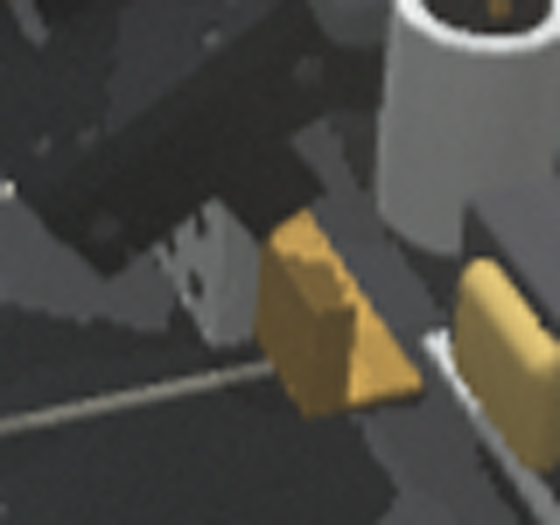

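Now firm contact: about 12 N along the rail normal and about 15 N on the deck. I'll ease both, hold about half a second, then read.

```bash
python3 -m creep '[[[0,-0.2,0,-0.9,0,0,0],[0,-0.2,0,-0.9,0,0,0],[0,-0.2,0,-0.9,0,0,0],[0,-0.2,0,-0.9,0,0,0],[0,-0.2,0,-0.9,0,0,0]]]'
python3 - <<'E'
from h import *
for i in range(2):
    ctrl.get_image("side");s=ctrl.get_state();print(np.array(s["ft_force"])@Rz(.247))
Rm=Ro.from_rotvec(s["tool_rot"]).as_matrix();print("tilt",np.degrees(np.arctan2(np.hypot(*Rm[:2,2]),-Rm[2,2])),"yaw",np.arctan2(Rm[1,2],Rm[0,2]),"y-axis yaw",np.arctan2(Rm[0,1],-Rm[1,1]),Rm[2,1])
E
```

```text
time: 13.4
position: [0.5802, -0.2443, 0.096]
tool_rot: [-2.904, -0.363, -0.924]
ft_force: [-6.5, -1.1, 5.6]
grip_width: 0.682
[-5.8699  0.3234  5.7372]
[-6.0661  0.8068  5.4518]
tilt 35.28002391232366 yaw 0.2450276791221162 y-axis yaw 0.2480071323825588 0.0021080035372233324
```

6 N was held against the rail for over 0.5 s. Releasing.

```bash
python3 -m creep '[[[0.72,-0.2,0,-0.2,0,0,0],[0.76,-0.2,0,-0.2,0,0,0],[0.85,-0.2,0,-0.2,0,0,0],[1,-0.2,0,-0.2,0,0,0],[1,-0.2,0,-0.2,0,0,0]]]'; python3 -m creep '[[[1,0,0,0,0,0,0],[1,0,0,-5,0,0,0],[1,0,0,-15,0,0,0],[1,0,0,-28,0,0,0],[1,0,0,-40,0,0,0]]]'; python3 -m creep '[[[1,0,0,-20,0,0,0],[1,0,0,-40,0,0,0],[1,0,0,-70,0,0,0],[1,0,0,-100,0,0,0],[1,0,0,-100,0,0,0]]]'
python3 - <<'E'
from h import *
for n in("side","top","wrist"):
    P=ctrl.camera_params(n);json.dump({k:np.array(v).tolist() for k,v in P.items()},open(f"e_{n}.json","w"))
    cv2.imwrite(f"pics/e_{n}.png",ctrl.get_image(n)[:,:,::-1])
a=cv2.imread("pics/e_side.png")[200:330,270:400];t=cv2.imread("pics/e_top.png")[150:215,370:455];w=cv2.imread("pics/e_wrist.png")
o=np.zeros((600,800,3),np.uint8);o[:360,:360]=cv2.resize(a,(360,360),interpolation=cv2.INTER_CUBIC);o[:336,360:800]=cv2.resize(t,(440,336),interpolation=cv2.INTER_CUBIC);o[360:,:384]=cv2.resize(w,(384,240))
cv2.imwrite("pics/e.png",o)
E
```

```text
time: 14.0
position: [0.5806, -0.2437, 0.0962]
tool_rot: [-2.903, -0.365, -0.925]
ft_force: [0.2, 0.5, -0.2]
grip_width: 0.938
time: 14.5
position: [0.5576, -0.25, 0.1296]
tool_rot: [-2.903, -0.363, -0.925]
ft_force: [-0.3, 0.6, 0.1]
grip_width: 1.002
time: 15.0
position: [0.502, -0.2668, 0.2153]
tool_rot: [-2.903, -0.36, -0.937]
ft_force: [0.2, -0.6, 0.3]
grip_width: 1.002
```

View pics/e.png

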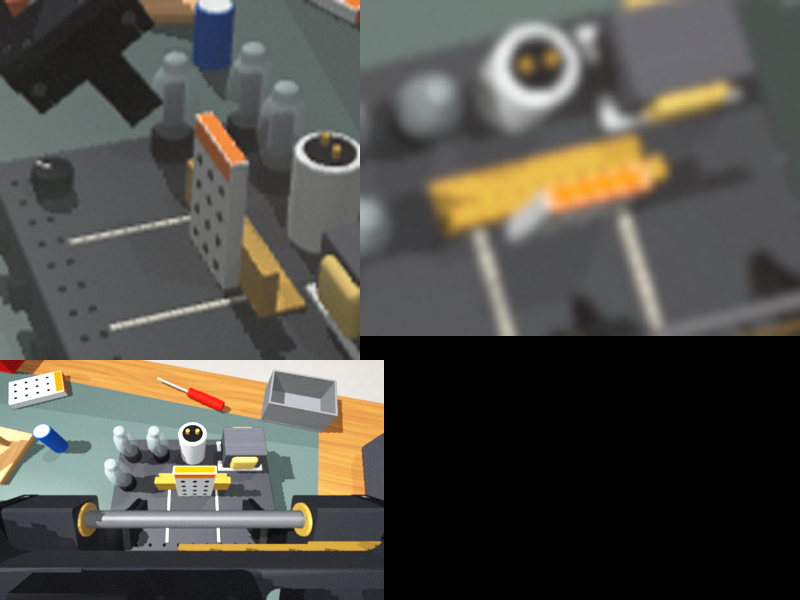

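The plate stands upright by itself against the rail between the marks, with the orange end up. Valves and knob are untouched. To be sure it is home and flush, I'll give a gentle low push with closed fingertips, below the rail's top so it can't tip.

```bash
cat > gap.py <<'E'
from h import *
def rails(s): return Rz(.247).T@(np.array(s["position"])-[.576,-.242,.05])
E
python3 - <<'E'
from h import *
th=np.radians(35.2);ya=.247
plan(np.array([.576,-.242,.05])+Rz(ya)@[-.035,-.003,.0175],ya,th)
E
```

```text
t 15.15 pos [ 0.5019 -0.2632  0.2102] F [ 0.1113 -0.1248  0.2393] g 0.9990014514321628
shift [-48.2   0.4 140.7] turn [ 0.0001 -0.0023  0.0025] rows 3.0
```

```bash
python3 -m creep '[[[0,0,0,0,0,0,0],[0,0,0,0,0,0,0],[0,0,0,0,0,0,0],[0,0,0,0,0,0,0],[0,0,0,0,0,0,0]]]' 10; python3 -m creep '[[[0,0,0,0,0,0,0],[0,0,0,0,0,0,0],[0,0,0,0,0,0,0],[0,0,0,0,0,0,0],[0,0,0,0,0,0,0]]]'; python3 -m creep '[[[0,-12,0,35,0,0,0],[0,-24,0,70,0,0,0],[0,-36,0,105,0,0,0],[0,-44,0,128,0,0,0],[0,-48,0,141,0,-0.002,0.002]]]';python3 -m creep '[[[0,0,0,0,0,0,0],[0,0,0,0,0,0,0]]]'
python3 - <<'E'
from gap import *
s=ctrl.get_state();print(rails(s)*1000)
E
```

```text
time: 15.65
position: [0.502, -0.2636, 0.2102]
tool_rot: [-2.903, -0.364, -0.924]
ft_force: [0.6, -0.8, -0.7]
grip_width: 0.632
time: 16.15
position: [0.502, -0.2637, 0.2106]
tool_rot: [-2.903, -0.364, -0.925]
ft_force: [-0.8, -0.7, -0.1]
grip_width: 0.172
time: 16.65
position: [0.5424, -0.2525, 0.0646]
tool_rot: [-2.905, -0.362, -0.915]
ft_force: [0.7, 0.5, 0.5]
grip_width: 0.003
time: 16.85
position: [0.5431, -0.2539, 0.0679]
tool_rot: [-2.905, -0.361, -0.921]
ft_force: [-0.1, -0.0, 0.9]
grip_width: 0.004
[-34.7905  -3.5308  17.9298]
```

Advance horizontally: tool (0.817, 0, 0.577) per mm.

```bash
python3 -m creep '[[[0,2.5,0,1.7,0,0,0],[0,4.9,0,3.5,0,0,0],[0,7.4,0,5.2,0,0,0],[0,8.2,0,5.8,0,0,0],[0,8.2,0,5.8,0,0,0]]]'; python3 -m creep '[[[0,0.8,0,0.6,0,0,0],[0,1.6,0,1.2,0,0,0],[0,1.6,0,1.2,0,0,0]]]';  python3 -m creep '[[[0,0.8,0,0.6,0,0,0],[0,1.6,0,1.2,0,0,0],[0,1.6,0,1.2,0,0,0]]]'
```

```text
time: 17.35
position: [0.5532, -0.251, 0.0681]
tool_rot: [-2.904, -0.362, -0.922]
ft_force: [-0.7, 0.6, -0.4]
grip_width: 0.005
time: 17.65
position: [0.5549, -0.2506, 0.0677]
tool_rot: [-2.904, -0.361, -0.922]
ft_force: [0.6, -0.0, 0.1]
grip_width: 0.008
time: 17.95
position: [0.5565, -0.2503, 0.0675]
tool_rot: [-2.904, -0.361, -0.921]
ft_force: [-1.8, -0.8, 0.6]
grip_width: 0.01
```

```bash
python3 -m creep '[[[0,0.4,0,0.3,0,0,0],[0,0.8,0,0.6,0,0,0],[0,0.8,0,0.6,0,0,0]]]';  python3 -m creep '[[[0,0.4,0,0.3,0,0,0],[0,0.8,0,0.6,0,0,0],[0,0.8,0,0.6,0,0,0]]]'
```

```text
time: 18.25
position: [0.5569, -0.2503, 0.0673]
tool_rot: [-2.905, -0.36, -0.92]
ft_force: [-5.4, -0.6, 3.4]
grip_width: 0.004
time: 18.55
position: [0.5572, -0.2502, 0.0672]
tool_rot: [-2.904, -0.36, -0.92]
ft_force: [-10.2, 0.4, 6.6]
grip_width: 0.003
```

Contact turned stiff within about 0.5 mm, so the plate is home. I'll ease, hold, back straight off, and retreat.

```bash
python3 -m creep '[[[0,-0.5,0,-0.4,0,0,0],[0,-0.5,0,-0.4,0,0,0],[0,-0.5,0,-0.4,0,0,0],[0,-0.5,0,-0.4,0,0,0],[0,-0.5,0,-0.4,0,0,0]]]'; python3 -m creep '[[[0,-0.8,0,-0.6,0,0,0],[0,-1.6,0,-1.2,0,0,0],[0,-4,0,-2.9,0,0,0],[0,-10,0,-7,0,0,0],[0,-20,0,-14,0,0,0]]]'; python3 -m creep '[[[0,0,0,-10,0,0,0],[0,0,0,-30,0,0,0],[0,0,0,-65,0,0,0],[0,0,0,-105,0,0,0],[0,0,0,-145,0,0,0]]]';python3 -m creep '[[[0,0,0,0,0,0,0],[0,0,0,0,0,0,0],[0,0,0,0,0,0,0]]]'
python3 - <<'E'
from h import *
for n in("side","wrist","top"):
    cv2.imwrite(f"pics/f_{n}.png",ctrl.get_image(n)[:,:,::-1])
a=cv2.imread("pics/f_side.png")[205:325,280:400];w=cv2.imread("pics/f_wrist.png")[150:250,230:430];t=cv2.imread("pics/f_top.png")
o=np.zeros((600,800,3),np.uint8);o[:400,:400]=cv2.resize(a,(400,400),interpolation=cv2.INTER_CUBIC);o[:300,400:800]=cv2.resize(t[140:245,345:485],(400,300),interpolation=cv2.INTER_CUBIC);o[400:,:400]=cv2.resize(w,(400,200),interpolation=cv2.INTER_CUBIC);o[300:600,400:]=cv2.resize(t[110:290,170:410],(400,300),interpolation=cv2.INTER_CUBIC)
cv2.imwrite("pics/f.png",o)
P={k:np.array(v) for k,v in ctrl.camera_params("top").items()}
hsv=cv2.cvtColor(cv2.imread("pics/f_top.png"),cv2.COLOR_BGR2HSV)
sub=hsv[170:200,395:440];m=(sub[...,0]<14)&(sub[...,1]>140)&(sub[...,2]>150);v,u=np.nonzero(m)
X=np.array([onz(P,(x+395,y+170),.15) for x,y in zip(u,v)]);r=cv2.minAreaRect(X[:,:2].astype(np.float32)*1000);print(r)
c=np.r_[np.array(r[0])/1000,0];print("rail-face frame",(c-[.576,-.242,0])@Rz(.247)*1000)
E
```

```text
time: 19.05
position: [0.557, -0.2502, 0.0673]
tool_rot: [-2.904, -0.36, -0.92]
ft_force: [-7.0, 0.3, 4.0]
grip_width: 0.004
time: 19.55
position: [0.5343, -0.2556, 0.0676]
tool_rot: [-2.904, -0.363, -0.922]
ft_force: [0.5, -0.0, 0.1]
grip_width: 0.006
time: 20.05
position: [0.4514, -0.2762, 0.1864]
tool_rot: [-2.904, -0.36, -0.921]
ft_force: [1.5, 0.7, -0.0]
grip_width: 0.005
time: 20.35
position: [0.4527, -0.2753, 0.1847]
tool_rot: [-2.903, -0.361, -0.919]
ft_force: [-0.1, 0.5, -0.8]
grip_width: 0.008
((568.1273803710938, -249.8804931640625), (1.4083054065704346, 41.66059875488281), 14.513110160827637)
rail-face frame [-9.5604 -5.7165  0.    ]
```

View pics/f.png

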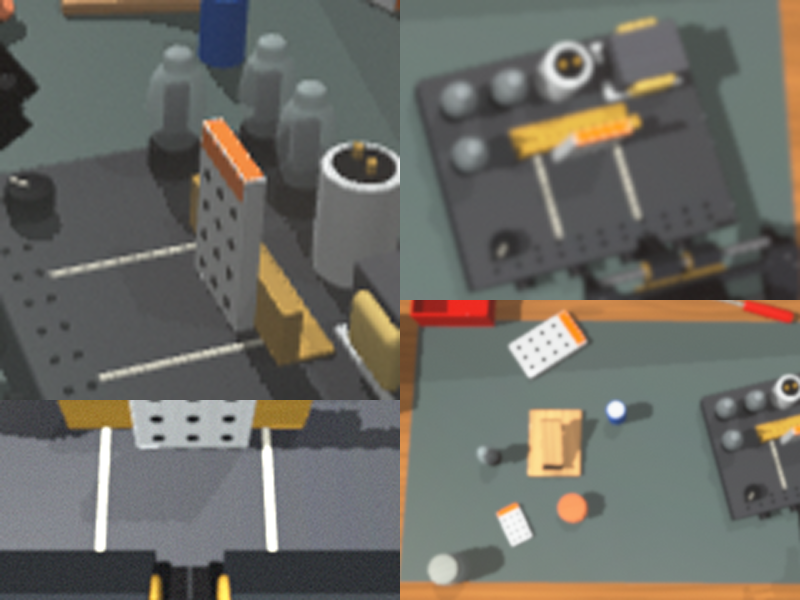

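The plate is upright at side crop (232,225) and parallel to the rail. In the wrist crop its bottom spans 137–247, against marks at 103 and 267, so it is about 3 mm off the middle. The stand is empty and the bystanders are in place. Handing in.

```bash
python3 -c "
from bench import ctrl
print(ctrl.close_job(), ctrl.get_state()['time'])"
```

```text
the job is handed in; nothing more can be done
the job is handed in; nothing more can be done
```

The plate is standing by itself on the deck, orange end up, against the marked side of the brass rail, and the job is handed in. No verdict came back. The robot's clock read about 20.5 s, under the 51 s limit.

I gripped the middle-sized plate by its sides on the stand and carried it over the valves. I set it down upright in front of the rail and pressed it home for over half a second at about 6 N. After letting go, I gave it a second gentle push low down with closed fingertips, at about 7 N.

**What the last checks showed:**
- **Position and angle:** the pictures show it upright, parallel to the rail (14.5° measured against about 14.2° for the rail) and between the marks. Its centre is about 3 to 6 mm from the rail's middle, inside the 14 mm allowed.
- **Home against the rail:** the second push met firm resistance within about half a millimetre, so the plate was already seated.
- **Rest of the bench:** the valves, knob, spare valve, capacitor, spool and jar all look untouched. The gripper was well clear, with no force reading beyond noise.

**What disagreed or was weak:**
- **Pressing force:** it briefly reached about 12 N sideways on the first press and 10 N on the second, before I eased off. That is above the suggested 2 to 10 N.
- **Distance from the rail:** the top camera put the painted end about 9.6 mm from the rail's face, where flush is 6 mm. I put this down to a partial view of the orange end, only 1.4 mm of its 12 mm depth, plus camera error. I relied on the firm push instead.

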